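# Open the combination lock on the tool case and hold it up

## Task

Turn the dial of the combination lock on the tool case, click by click, until its nose clicks into the notch that points at the mark beside the shackle; then pull the shackle fully open, and lift the lock straight up out of its hasp. Finish while holding the opened lock in the gripper, still and level, about 15 cm above the hasp (at least 10 cm), and do not disturb the other things lying about.

Things in the scene. Friction and masses are not known exactly. Their poses are not given: they have to be found in the camera images.
- case: closed grey steel tool case, fixed, 280 (x) x 360 (y) x 80 mm high; origin: centre of its underside, z up. On its lid a dark steel hasp: a seat plate, its top 84 mm above the table, with lips 12 mm high behind the lock and at its corners (the lock's long sides are free for a finger from 30 mm to -x to 25 mm to +x of its centre), and an upright staple eye.
- hasp (a point): on the seat plate, 84 mm above the table, where the lock's origin lies at the start (within 2 mm, same yaw); axes as the case. The staple eye stands 43 to 48 mm to -x, centred 21 mm to -y, 29 mm above the seat; one leg of the shackle passes through it until the shackle is drawn out 16 mm.
- lock: loose steel combination lock lying flat, block 80 (x) x 60 (y) x 34 mm high; origin: centre of its underside, z up. 0.4 to 0.8 kg in all; with the shackle out the centre of mass is 9 to 16 mm to -x of the origin. Dial on top (65 mm high with it), shackle out of its -x face. To be gripped across its width from above. While the shackle is closed the eye holds it down.
- dial (a joint): dial angle (rad): 0 when the nose points at the raised mark on the lock's top (to the lock's -x, at the shackle); grows counter-clockwise from above: turn it clockwise to reach 0. Starts at 0.5 to 1.6. Self-centring click notches every 0.524 rad (30 degrees), one at 0; passing one takes about 0.1 N m. Only within about 0.1 of 0 does the shackle come out. Stops at -0.7 and 2.4.
- dial_grip (a point): on the dial's axis, 57 mm above the lock's underside, 6 mm to +x of its centre, in the dial's grip bar: 36 mm long, 12 wide, 20 high (44 to 64 mm above the lock's underside), on a disc 42 mm across. The bar runs along this point's x axis, which turns with the dial and at 0 is the lock's x; its pointed nose, with a white line on top, is at -x.
- shackle (a joint): how far the shackle is drawn out (m): 0 closed, 0.024 fully open; slides to the lock's -x with about 2 N of friction and stays where it is left. With the dial off its mark it moves 2 mm at most.
- shackle_bar (a point): middle of the shackle's cross-bar (axes as the lock). The shackle is a level U of 8 mm round bar, centre-line 17 mm above the seat; cross-bar along the lock's y, 86 mm to -x of its centre when closed; 34 mm clear between the legs, and 38 mm from the bar's centre-line to the eye. Pinch it from above, one finger inside the U, one outside.
- socket: bystander: steel socket 28 mm across, 60 mm high, standing on the lid; origin at its underside
- driver: bystander: screwdriver 180 mm long lying on the lid; origin under its middle
- sprayer: bystander: white bottle 76 mm across, 190 mm high, on the table at the robot's right; origin at its underside
- grease: bystander: amber pot 70 mm across, 60 mm high, on the table at the robot's left; origin at its underside
Mind the look-alikes: they are no part of the job. What is shaped like the lock but pink is not meant.

How it is judged:
On the way, in this order (a step that is already met when the one before it is completed fails the run):
1. the dial is at its mark (within 0.12 rad) with the shackle still closed (value of joint dial between -0.12 and 0.12 rad and value of joint shackle below 0.004 m), for 0.2 s.
2. the shackle is pulled open (19 mm or more) with the lock still in its hasp (value of joint shackle above 0.019 m and distance between lock and hasp below 0.03 m), for 0.2 s.
At the end, for the whole second after the job is handed in: the lock is in the fingers (over 2 N), its underside 100 mm or more above the hasp's seat, level within 0.3 rad, still (under 0.05 m/s), not touching the case, its shackle 19 mm or more open (value of joint shackle above 0.019 m and height (world z) of lock above 0.184 m and angle between lock's own z axis and vertical below 0.3 rad and contact force between the fingers and lock above 2 N and contact force between lock and case below 0.1 N and linear speed of lock below 0.05 m/s); the arm keeps its last pose, push and grip.
It fails at once if the socket is moved by more than 30 mm (distance of socket from where it was at the start of the episode above 0.03 m).
It fails at once if the driver is moved by more than 30 mm (distance of driver from where it was at the start of the episode above 0.03 m).
It fails at once if the sprayer is moved by more than 30 mm (distance of sprayer from where it was at the start of the episode above 0.03 m).
It fails at once if the grease is moved by more than 30 mm (distance of grease from where it was at the start of the episode above 0.03 m).
It also fails if it takes over 61 s, if anything falls off the work surface, if the arm or the gripper's body presses on something with over 40 N, if the wrist force passes 120 N, or if a joint passes its speed limit or range.

## Robot

A 6-joint arm with a two-finger parallel gripper is mounted at the origin on the work surface. World frame = base frame: x ahead of the robot, y to its left, z up, the work surface at z = 0. Lengths are in m, angles in rad, forces in N, time in s.
With the tool pointing down it reaches from about 0.3 to 0.875 m from the base axis. Payload 6.4 kg.
Tool frame: the origin (TCP) lies at the very end of the fingers, on their centre line; the grasp point (between the pads) lies 19 mm behind it; z points along the fingers, y is the direction in which the jaws open and shut (so a half turn about z gives the same grasp; the last joint's range is limited). The gripper opens to 85 mm and grips with 20 to 120 N. Pads are 22 mm wide; open, the fingers measure 114 mm over their backs; the gripper's body (76 mm by 85 mm) begins 54 mm behind the grasp point. The pads swing forward as they close: fully open they stand 13 mm farther back than shut.
Start: joints at [-1.425, 0.181, 1.607, -0, 1.354, -0.206], TCP at [0.198, -0.54, 0.231] pointing down, gripper open.
Joint ranges: [-2.99, 2.99], [-0.89, 2.07], [0.3, 2.58], [-1.14, 4.28], [0, 2.63], [-3.12, 3.12]. Speed limits (rad/s): [2.57, 2.57, 3.01, 3.14, 3.14, 3.14].

## Interface

Orientations are given as a unit quaternion [x, y, z, w].
In Python, from station import r gives the robot as it stands. The module is installed in compiled form; this text tells all that it offers.
- The arm moves only by the tool play_rows, never from a script. Its argument "series" is a list of rows, each a list of 3 entries, a list of its own where there are three numbers: the shift along the tool's x, y, z in m, then the turn about the tool's z in rad, then the opening in per cent of the stroke, from 0 (shut) to 100 (fully open). In form: [[[x, y, z], turn, jaw], ...]. A call has 1 to 5 rows; each row is the pose to reach, as a shift and turn from the pose commanded when the call began, along the tool's axes at that moment; what a row does not reach only later rows make up. A row lasts 1/8 s, in which the tool goes at most 62.5 mm and 10.7 degrees, less where a joint would pass 70% of its speed; a pose out of reach is approached as far as the arm can. A call with a gripper value outside its range is refused whole. The fingers move at their own pace and stop on an object; the grip force is fixed at half the most. Time passes only in rows, so rows that repeat a pose let the fingers close. It gives the time, the measured TCP pose, the force and the opening at its end, in the units of the state.
- r.sense(): the state, without advancing time (a new reading comes with each control period).
- r.capture(name): name is "scene" or "top"; returns a dict with "image" (420x560x3 uint8, red, green, blue), "depth" (420x560 float32, m along the optical axis (not along the pixel's ray), 0 where there is no reading), "mtx" (3x3 intrinsics, pixels), "dist_coeffs" ([k1, k2, p1, p2, k3] as OpenCV has them; the pictures are not rectified), "camera_from_world" (4x4, takes a point from world to camera coordinates). Camera axes: x right, y up, looking along -z (the intrinsics and any distortion apply to the point x, -y, -z); pixel columns grow to the right and rows downward; lengths in m; the calibration is good to about 2 mm. A picture is of the moment at which its call begins.
- r.hand_in(): hands the job in, once; it reports no verdict.
Trained networks look in a picture, given as the dict that the camera call returned (one of the last four; its "shot" number tells which), for a name from the list of things; names that differ only in an ending like _2 or _b are one class to them, and where a whole thing is asked for, a point or a joint stands for the part that bears it (a point fixed in the world has none). Each returns a list of dicts, best first, with "confidence" (0 to 1); they miss things now and then, are a little off and sometimes report something else, mostly with a low value. They report only what shows in the picture. A call takes as long as a camera call. They do not tell look-alikes from the thing itself.
- r.recognise(thing, picture): "at" ([column, row] in pixels, amid what is visible of it).
The state is a dict: "time": time; "qpos": joint angles; "dq": joint speeds; "joint_torque": joint torques, N m; "ee_pos": TCP position; "ee_rot": TCP orientation; "contact_force": force on the tool from outside, world axes, zero at the start; "moment": the same for the moment, N m; "finger_gap": opening from 0.0 (shut) to 1.0 (fully open).
Only numpy, scipy, OpenCV 4.12 (cv2) and the standard library are available. Lean on these libraries where they do the work, as an engineer would, in place of code of your own. Each camera call takes 0.05 s, during which the arm holds its last target. There are 200 camera calls.

## Working session

There is one attempt and no reset: what is moved stays moved. The work goes in short steps, Python scripts to look and compute and a tool call to move; the robot and the scene stay as the last step left them, time stands still between calls to the robot, and variables do not carry over. Pictures are saved under pics/ and viewed, about 8 in all and at most 12, crops included, and the job is handed in when it is done.

Besides the shell and the picture viewer there is one more tool, called after "Emit:" as name([rows], argument=value, ...), one row to a line, values as JSON. play_rows: Moves the arm, as the interface text tells. Its arguments: {"type":"object","properties":{"series":{"type":"array","items":{"type":"array"}}},"required":["series"]}

```bash
mkdir -p pics
cat > h.py <<'E'
import numpy as np, cv2
from station import r
def cloud(p):
    """world xyz for each pixel"""
    h,w=p["depth"].shape
    u,v=np.meshgrid(np.arange(w),np.arange(h))
    n=cv2.undistortPoints(np.stack([u,v],-1).reshape(-1,1,2).astype(np.float64),np.array(p["mtx"]),np.array(p["dist_coeffs"])).reshape(h,w,2)
    d=p["depth"].astype(float)
    c=np.stack([n[...,0]*d,-n[...,1]*d,-d,np.ones_like(d)],-1)
    return (c@np.linalg.inv(np.array(p["camera_from_world"])).T)[...,:3]
def save(p,name,box=None,s=1):
    im=p["image"]
    if box: im=im[box[1]:box[3],box[0]:box[2]]
    cv2.imwrite(f"pics/{name}.png",cv2.resize(im[...,::-1],None,fx=s,fy=s,interpolation=cv2.INTER_CUBIC))
E
python3 - <<'E'
from h import *
ims=[]
for n in("scene","top"):
    p=r.capture(n); X=cloud(p); ims.append(p["image"])
    C=np.linalg.inv(np.array(p["camera_from_world"])); print(n,C[:3,3].round(3),(p["depth"]==0).mean())
    for t in("case","lock","dial","dial_grip","shackle_bar","socket","driver","sprayer","grease"):
        print(t,[(np.round(d["at"]).astype(int).tolist(),round(d["confidence"],2),X[int(d["at"][1]),int(d["at"][0])].round(3).tolist()) for d in r.recognise(t,p)[:4]])
    save(p,n,None,1.4)
print(r.sense())
E
```

```text
scene [1.434 0.92  0.887] 0.038784013605442175
case [([274, 238], 0.55, [0.662, 0.032, 0.081])]
lock [([217, 187], 0.87, [0.556, -0.363, 0.038]), ([269, 215], 0.86, [0.648, 0.003, 0.13]), ([336, 311], 0.83, [0.721, 0.308, 0.043]), ([168, 205], 0.78, [0.737, -0.372, 0.038])]
dial [([338, 306], 0.83, [0.713, 0.307, 0.052]), ([264, 213], 0.59, [0.652, -0.016, 0.133]), ([217, 178], 0.5, [0.547, -0.372, 0.064]), ([162, 199], 0.5, [0.748, -0.383, 0.059])]
dial_grip [([268, 212], 0.69, [0.652, -0.0, 0.14]), ([160, 203], 0.63, [0.756, -0.385, 0.048]), ([337, 303], 0.52, [0.715, 0.305, 0.061]), ([218, 180], 0.46, [0.545, -0.37, 0.057])]
shackle_bar [([280, 208], 0.58, [0.557, -0.058, 0.086]), ([363, 294], 0.53, [0.612, 0.298, 0.022]), ([221, 198], 0.52, [0.58, -0.313, 0.023]), ([184, 195], 0.39, [0.633, -0.447, 0.005])]
socket [([311, 238], 0.57, [0.638, 0.149, 0.124])]
driver []
sprayer [([190, 161], 0.88, [0.581, -0.469, 0.1])]
grease [([440, 312], 0.74, [0.575, 0.485, 0.061])]
top [0.386 0.007 1.411] 0.004056122448979592
case [([287, 203], 0.64, [0.598, -0.024, 0.085]), ([324, 187], 0.21, 
[... 741 characters left out ...]
])]
{'time': 1.0, 'qpos': array([-1.42530268e+00,  1.80819677e-01,  1.60701219e+00, -1.39845902e-05,
        1.35378376e+00, -2.06301990e-01]), 'dq': array([-1.29114619e-03,  7.78412888e-04,  4.35056174e-06, -4.33607722e-04,
        3.73436573e-05, -2.85201690e-04]), 'joint_torque': array([-2.30819584e-03, -4.44865000e+01, -3.51682878e+01, -2.65568187e-04,
        8.27309832e-04,  1.09091343e-05]), 'ee_pos': array([ 0.19814855, -0.5397909 ,  0.23127148]), 'ee_rot': array([ 9.84569561e-01,  1.74993653e-01, -6.47592105e-06, -1.16892012e-05]), 'contact_force': array([ 0.76165057,  0.15195257, -0.42647492]), 'moment': array([0.02241662, 0.01250132, 0.01622899]), 'finger_gap': 1.0019700242286849}
```

Run:
```python
from h import *
p=r.capture("top"); X=cloud(p)
np.savez("top0.npz",X=X,im=p["image"])
save(p,"topcrop",(220,130,350,270),4.2)
m=(abs(X[...,0]-.64)<.08)&(abs(X[...,1]+.01)<.07)
g=p["image"].astype(int)
for lo,hi in((.110,.122),(.124,.135),(.142,.156)):
    k=m&(X[...,2]>lo)&(X[...,2]<hi); q=X[k]
    rc=cv2.minAreaRect(q[:,:2].astype(np.float32)*1000); print(lo,k.sum(),q.mean(0).round(4),rc)
```

```text
0.11 315 [ 0.6377 -0.0147  0.1172] ((625.0833740234375, -20.28217315673828), (120.46649932861328, 60.26215744018555), 21.604904174804688)
0.124 86 [ 0.6479 -0.0103  0.1283] ((647.5808715820312, -14.720409393310547), (65.28033447265625, 45.68907165527344), 22.00865364074707)
0.142 51 [ 0.6478 -0.0119  0.1479] ((647.5786743164062, -11.960367202758789), (40.49650573730469, 11.702978134155273), 51.373172760009766)
```

View pics/top.png

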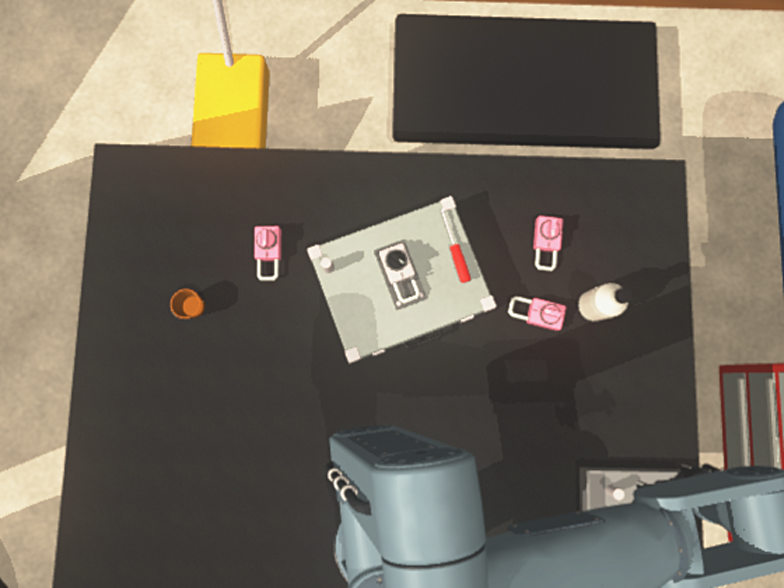

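View pics/topcrop.png

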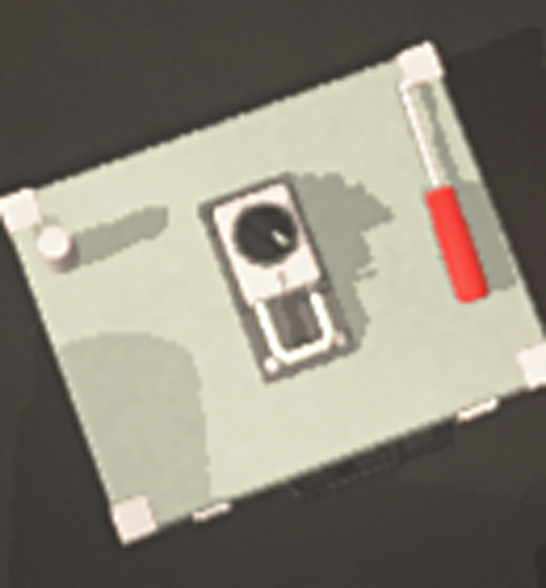

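View pics/scene.png

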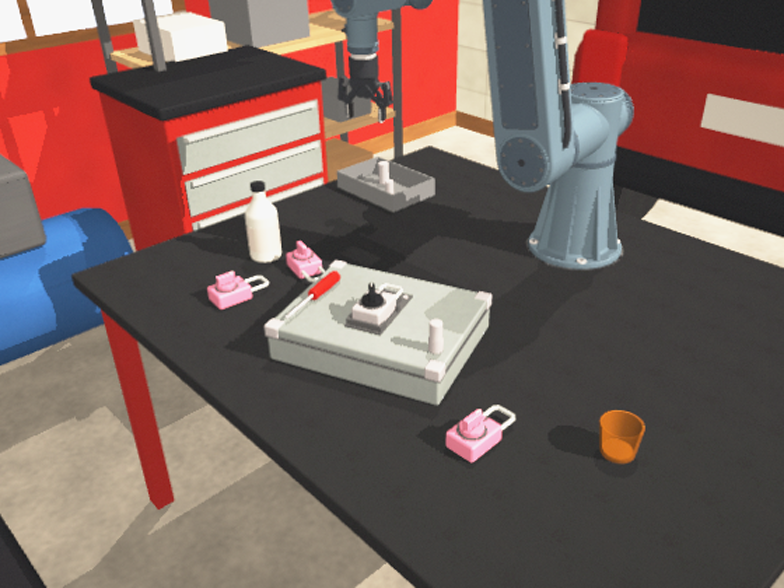

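The lock that's wanted is the white one on the lid (top crop 265,240). There are three pink look-alikes, at about (190,172), (390,165) and (388,224) in the top image. The white nose line points down-right, and the bar runs about 30° counter-clockwise of the lock's axis, so the dial is one click off.

Emit:
play_rows([
  [[0.604,-0.341,-0.03],-0.54,40],
  [[0.604,-0.341,-0.03],-0.54,40],
  [[0.604,-0.341,-0.03],-0.54,40],
  [[0.604,-0.341,-0.03],-0.54,40],
  [[0.604,-0.341,-0.03],-0.54,40],
])

```text
time: 1.68
ee_pos: [0.4016, -0.3004, 0.2452]
ee_rot: [0.902, 0.431, 0.0, 0.0]
contact_force: [0.9, -0.6, 0.4]
finger_gap: 0.404
```

```bash
cat > go.py <<'E'
import sys
from h import *
from scipy.spatial.transform import Rotation as Rn
def go(x,y,z,yaw):
    s=r.sense(); R=Rn.from_quat(s["ee_rot"]); M=R.as_matrix()
    cur=np.degrees(np.arctan2(M[1,0],M[0,0])); d=(yaw-cur+90)%180-90
    print("t",round(s["time"],2),"pos",s["ee_pos"].round(4),"yaw",cur.round(1),"F",s["contact_force"].round(1),"gap",round(s["finger_gap"],3),"q",s["qpos"].round(2))
    print("shift",(M.T@(np.array([x,y,z])-s["ee_pos"])).round(4),"turn",round(-np.radians(d),3))
if __name__=="__main__": go(*map(float,sys.argv[1:]))
E
python3 go.py .6477 -.012 .23 51.4
```

```text
t 1.68 pos [ 0.4016 -0.3004  0.2452] yaw 51.1 F [ 0.9 -0.6  0.4] gap 0.404 q [-0.88  0.    1.77  0.    1.37 -0.2 ]
shift [0.379  0.0103 0.0152] turn -0.006
```

Emit:
play_rows([
  [[0.379,0.01,0.01],0,40],
  [[0.379,0.01,0.01],0,40],
  [[0.379,0.01,0.01],0,40],
  [[0.379,0.01,0.01],0,40],
  [[0.379,0.01,0.01],0,40],
])

```text
time: 2.3
ee_pos: [0.6043, -0.0624, 0.2367]
ee_rot: [0.902, 0.431, 0.0, 0.0]
contact_force: [0.3, -1.5, 1.5]
finger_gap: 0.4
```

Emit:
play_rows([
  [[0.1,0.0,0],0,40],
  [[0.1,0.0,0],0,40],
])

```text
time: 2.55
ee_pos: [0.6671, 0.0165, 0.2363]
ee_rot: [0.902, 0.432, 0.0, -0.0]
contact_force: [-0.0, 0.2, 0.1]
finger_gap: 0.401
```

```bash
python3 go.py .6477 -.012 .131 51.4
```

```text
t 2.55 pos [0.6671 0.0165 0.2363] yaw 51.2 F [-0.   0.2  0.1] gap 0.401 q [-0.15  0.38  1.35  0.    1.41  0.52]
shift [-0.0344  0.0027  0.1053] turn -0.003
```

Emit:
play_rows([
  [[-0.034,0.003,0.0],0,40],
  [[-0.034,0.003,0.05],0,40],
  [[-0.034,0.003,0.075],0,40],
  [[-0.034,0.003,0.075],0,40],
])

```text
time: 3.05
ee_pos: [0.645, -0.0144, 0.1588]
ee_rot: [0.902, 0.431, -0.002, -0.002]
contact_force: [0.0, 0.6, 1.1]
finger_gap: 0.404
```

```bash
python3 go.py .6477 -.012 .131 51.4
python3 - <<'E'
from h import *
p=r.capture("scene"); save(p,"hover",(200,140,340,245),5.5)
E
```

```text
t 3.05 pos [ 0.645  -0.0144  0.1588] yaw 51.1 F [0.  0.6 1.1] gap 0.404 q [-0.21  0.4   1.48  0.    1.27  0.47]
shift [0.0036 0.0007 0.0278] turn -0.005
```

View pics/hover.png

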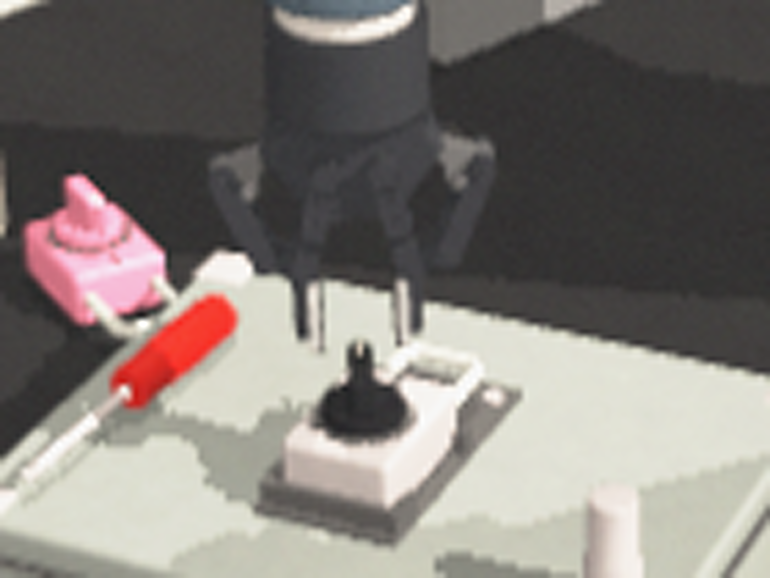

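The bar is edge-on at (360,360), midway between the open fingers, which are at 313 and 402. Next I descend and close.

Emit:
play_rows([
  [[0.003,0.001,0.02],0,40],
  [[0.003,0.001,0.027],0,40],
  [[0.003,0.001,0.027],0,0],
  [[0.003,0.001,0.027],0,0],
  [[0.003,0.001,0.027],0,0],
])

```text
time: 3.72
ee_pos: [0.6489, -0.0124, 0.1343]
ee_rot: [0.902, 0.431, -0.0, -0.001]
contact_force: [-1.8, 2.6, -2.5]
finger_gap: 0.119
```

Emit:
play_rows([
  [[0,0,0],0,0],
  [[0,0,0],0,0],
])

```text
time: 3.98
ee_pos: [0.649, -0.0125, 0.1344]
ee_rot: [0.902, 0.431, -0.0, -0.001]
contact_force: [-4.0, 3.9, -1.5]
finger_gap: 0.122
```

```bash
python3 go.py .6477 -.012 .131 21.8
```

```text
t 3.98 pos [ 0.649  -0.0125  0.1344] yaw 51.1 F [-4.   3.9 -1.5] gap 0.122 q [-0.2   0.44  1.49  0.    1.22  0.48]
shift [-0.0004 -0.0013  0.0034] turn 0.511
```

Emit:
play_rows([
  [[0,0,0],0.15,0],
  [[0,0,0],0.3,0],
  [[0,0,0],0.45,0],
  [[0,0,0],0.52,0],
  [[0,0,0],0.52,0],
])

```text
time: 4.6
ee_pos: [0.6494, -0.0131, 0.1343]
ee_rot: [0.983, 0.185, -0.0, -0.0]
contact_force: [-1.4, 2.9, -4.5]
finger_gap: 0.119
```

```bash
python3 go.py .6477 -.012 .131 21.8; python3 -c "
from station import r
print(r.sense()['moment'])"
```

```text
t 4.6 pos [ 0.6494 -0.0131  0.1343] yaw 21.3 F [-1.4  2.9 -4.5] gap 0.119 q [-0.2   0.44  1.49 -0.    1.22  1.  ]
shift [-0.0012 -0.0016  0.0033] turn -0.008
[ 0.43572415  0.35803209 -0.06040371]
```

Release, rise, then move aside to look.

Emit:
play_rows([
  [[0,0,0],0.52,40],
  [[0,0,0],0,40],
  [[0,0,0],0,40],
  [[0,0,-0.05],0,40],
  [[0,0,-0.08],0,40],
])

```text
time: 5.22
ee_pos: [0.6508, -0.0137, 0.2176]
ee_rot: [0.983, 0.183, 0.002, 0.001]
contact_force: [0.9, -0.1, -0.4]
finger_gap: 0.398
```

I put a stray 0.52 turn in the first row of that call, so the dial may have moved. I'll check its angle before pulling the shackle.

Emit:
play_rows([
  [[-0.15,0,0],0,40],
  [[-0.15,0,0],0,40],
  [[-0.15,0,0],0,40],
  [[-0.15,0,0],0,40],
])

```text
time: 5.72
ee_pos: [0.5093, -0.0685, 0.2155]
ee_rot: [0.983, 0.183, 0.001, 0.001]
contact_force: [0.1, 0.5, -0.0]
finger_gap: 0.399
```

Run:
```python
from h import *
p=r.capture("scene"); save(p,"after",(210,160,340,255),6)
p=r.capture("top"); X=cloud(p)
m=(abs(X[...,0]-.648)<.03)&(abs(X[...,1]+.012)<.03)
k=m&(X[...,2]>.138)&(X[...,2]<.156); q=X[k]
print(k.sum(),q.mean(0).round(4),cv2.minAreaRect(q[:,:2].astype(np.float32)*1000))
c=np.cov(q[:,:2].T); w,v=np.linalg.eigh(c); print(np.degrees(np.arctan2(v[1,1],v[0,1]))%180)
save(p,"after_top",(240,150,340,225),7)
```

```text
50 [ 0.6488 -0.0115  0.1483] ((648.17138671875, -12.118324279785156), (40.89564895629883, 11.445564270019531), 19.798233032226562)
19.459726000684498
```

View pics/after.png

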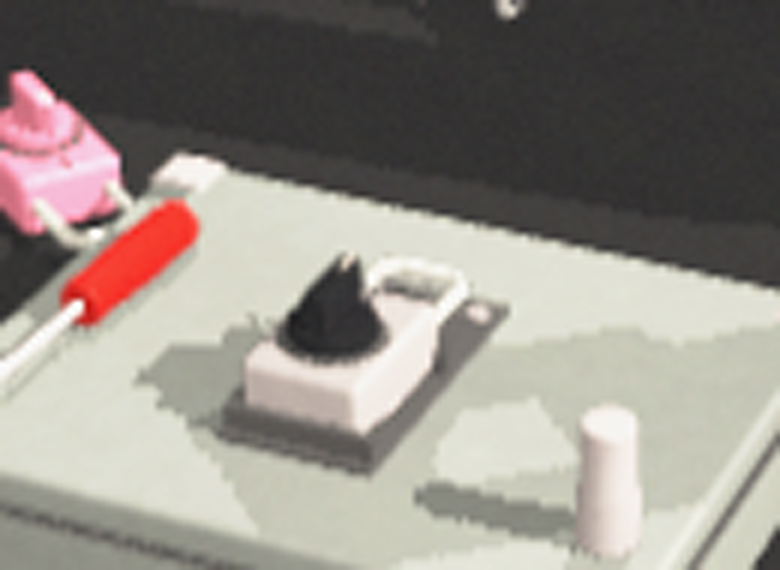

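View pics/after_top.png

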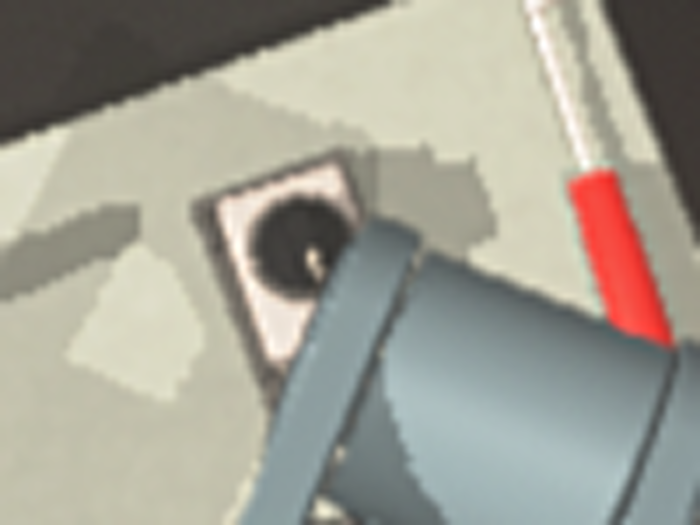

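The bar now lies at about 20°, along the lock's axis with the nose towards the shackle (scene crop 348,262), so the dial is back at 0. Next is the shackle, which I'll locate from the first cloud.

```bash
python3 - <<'E'
import numpy as np
X=np.load("top0.npz")["X"]; a=np.radians(21.7); o=np.array([.6427,-.014])
d=X[...,:2]-o; lx=d@[np.cos(a),np.sin(a)]; ly=d@[-np.sin(a),np.cos(a)]; z=X[...,2]
for y0 in(-12,-4,4,12):
    k=(abs(ly*1e3-y0)<4)&(lx<-.03)&(lx>-.12); i=np.argsort(lx[k]); print(y0,[(round(1e3*u),round(1e3*v)) for u,v in zip(lx[k][i],z[k][i])])
k=(abs(z-.118)<.004)&(abs(lx)<.06)&(abs(ly)<.05); print(lx[k].min(),lx[k].max(),ly[k].min(),ly[k].max())
print(o-.086*np.array([np.cos(a),np.sin(a)]))
E
python3 go.py .5628 -.0458 .14 111.7
```

```text
-12 [(-118, 80), (-117, 77), (-115, 81), (-114, 81), (-113, 80), (-111, 81), (-110, 76), (-109, 84), (-107, 80), (-105, 80), (-104, 81), (-103, 77), (-101, 81), (-100, 80), (-98, 79), (-97, 80), (-95, 84), (-94, 79), (-93, 81), (-91, 90), (-90, 78), (-88, 83), (-87, 106), (-87, 87), (-86, 104), (-84, 105), (-83, 100), (-82, 103), (-82, 109), (-79, 98), (-77, 87), (-75, 83), (-73, 81), (-73, 88), (-70, 82), (-69, 81), (-69, 86), (-67, 83), (-66, 85), (-65, 84), (-64, 88), (-63, 87), (-60, 83), (-59, 83), (-58, 86), (-56, 84), (-55, 85), (-53, 87), (-52, 84), (-50, 83), (-49, 86), (-48, 86), (-46, 90), (-46, 110), (-45, 111), (-44, 115), (-43, 94), (-42, 111), (-40, 78), (-39, 119), (-38, 111), (-38, 96), (-38, 101), (-38, 87), (-37, 118), (-36, 119), (-34, 116), (-33, 118), (-31, 117), (-30, 118)]
-4 [(-119, 78), (-118, 83), (-117, 80), (-116, 76), (-115, 78), (-114, 79), (-112, 79), (-111, 79), (-109, 77), (-108, 80), (-107, 81), (-106, 82), (-104, 76), (-103, 77), (-102, 80), (-100, 78), (-100, 80), (-99, 81), (-98, 80), (-96, 79), (-96, 86), (-95, 85), (-94, 82), (-92, 87), (-90, 8
[... 1789 characters left out ...]
 89), (-74, 83), (-72, 86), (-71, 85), (-68, 81), (-67, 82), (-67, 84), (-66, 87), (-64, 81), (-63, 84), (-61, 83), (-60, 83), (-59, 90), (-57, 85), (-56, 81), (-55, 86), (-54, 88), (-51, 84), (-50, 80), (-48, 79), (-48, 82), (-47, 86), (-46, 83), (-44, 83), (-43, 82), (-41, 83), (-40, 85), (-38, 116), (-38, 95), (-38, 108), (-38, 81), (-38, 85), (-38, 100), (-38, 118), (-36, 114), (-35, 116), (-34, 117), (-32, 116), (-32, 122)]
-0.0465068569866593 0.040560013716783264 -0.028560910891225626 0.030817436349699745
[ 0.5627946  -0.04579822]
t 5.83 pos [ 0.5109 -0.0679  0.2155] yaw 21.2 F [-0.8 -0.2  1.2] gap 0.404 q [-0.36  0.06  1.77  0.    1.3   0.84]
shift [ 0.0563 -0.002   0.0757] turn 1.562
```

Emit:
play_rows([
  [[0.057,-0.002,0.02],-0.18,38],
  [[0.057,-0.002,0.02],-0.36,38],
  [[0.057,-0.002,0.02],-0.54,38],
  [[0.057,-0.002,0.02],-0.72,38],
  [[0.057,-0.002,0.02],-0.9,38],
])

```text
time: 6.45
ee_pos: [0.5635, -0.0444, 0.1944]
ee_rot: [0.803, 0.596, 0.0, 0.0]
contact_force: [-0.3, 0.1, -0.5]
finger_gap: 0.38
```

Emit:
play_rows([
  [[0,0,0.01],-0.18,38],
  [[0,0,0.01],-0.36,38],
  [[0,0,0.02],-0.54,38],
  [[0,0,0.03],-0.68,38],
  [[0,0,0.03],-0.68,38],
])

```text
time: 7.08
ee_pos: [0.5626, -0.0443, 0.1636]
ee_rot: [0.561, 0.828, -0.0, -0.001]
contact_force: [-0.6, -1.0, 0.1]
finger_gap: 0.381
```

```bash
python3 go.py .5637 -.0454 .093 111.7
```

```text
t 7.08 pos [ 0.5626 -0.0443  0.1636] yaw 111.8 F [-0.6 -1.   0.1] gap 0.381 q [-0.29  0.23  1.7   0.    1.22 -0.67]
shift [-0.0014  0.0007  0.0706] turn 0.001
```

Emit:
play_rows([
  [[-0.001,0.001,0.03],0,38],
  [[-0.001,0.001,0.05],0,38],
  [[-0.001,0.001,0.065],0,38],
  [[-0.001,0.001,0.071],0,38],
  [[-0.001,0.001,0.071],0,38],
])

```text
time: 7.7
ee_pos: [0.5636, -0.0455, 0.0936]
ee_rot: [0.561, 0.828, 0.0, 0.0]
contact_force: [-0.2, 0.6, -0.2]
finger_gap: 0.38
```

Emit:
play_rows([
  [[0,0,0],0,0],
  [[0,0,0],0,0],
  [[0,0,0],0,0],
  [[0,0,0],0,0],
])

```text
time: 8.2
ee_pos: [0.5619, -0.0467, 0.0941]
ee_rot: [0.561, 0.828, -0.002, -0.001]
contact_force: [-8.2, -5.1, 5.1]
finger_gap: 0.058
```

```bash
python3 go.py .5637 -.0454 .093 111.7
```

```text
t 8.2 pos [ 0.5619 -0.0467  0.0941] yaw 111.8 F [-8.2 -5.1  5.1] gap 0.058 q [-0.29  0.32  1.74 -0.    1.09 -0.67]
shift [0.0005 0.0021 0.0011] turn 0.002
```

Emit:
play_rows([
  [[0,-0.006,0],0,0],
  [[0,-0.012,0],0,0],
  [[0,-0.018,0],0,0],
  [[0,-0.023,0],0,0],
  [[0,-0.026,0],0,0],
])

```text
time: 8.82
ee_pos: [0.5394, -0.0555, 0.094]
ee_rot: [0.56, 0.828, 0.0, 0.001]
contact_force: [2.9, -0.9, 3.0]
finger_gap: 0.059
```

```bash
python3 go.py .5619 -.0467 .0941 111.7
```

```text
t 8.82 pos [ 0.5394 -0.0555  0.094 ] yaw 111.8 F [ 2.9 -0.9  3. ] gap 0.059 q [-0.32  0.27  1.8  -0.    1.07 -0.7 ]
shift [-0.0002  0.0241 -0.0001] turn 0.002
```

Emit:
play_rows([
  [[0,0,0],0,0],
  [[0,0,0],0,30],
  [[0,0,0],0,30],
  [[0,0,-0.04],0,30],
  [[0,0,-0.1],0,30],
])

```text
time: 9.45
ee_pos: [0.537, -0.0542, 0.1918]
ee_rot: [0.56, 0.828, -0.001, -0.004]
contact_force: [0.9, -0.8, 0.0]
finger_gap: 0.301
```

Emit:
play_rows([
  [[0.0,-0.12,-0.06],0.18,100],
  [[0,-0.12,-0.06],0.36,100],
  [[0,-0.12,-0.06],0.54,100],
  [[0,-0.12,-0.06],0.72,100],
  [[0,-0.12,-0.06],0.9,100],
])

```text
time: 10.07
ee_pos: [0.4272, -0.0995, 0.2533]
ee_rot: [0.866, 0.499, -0.0, -0.001]
contact_force: [-0.4, -0.2, 0.2]
finger_gap: 1.0
```

```bash
python3 - <<'E'
from h import *
p=r.capture("top"); save(p,"open_top",(230,140,350,240),6)
p=r.capture("scene"); save(p,"open_scene",(210,160,340,255),6)
E
python3 go.py .6325 -.0181 .2 21.7
```

```text
t 10.18 pos [ 0.4273 -0.0994  0.2531] yaw 60.2 F [ 0.4  0.7 -0.2] gap 0.999 q [-0.5  -0.16  1.9   0.    1.4   0.02]
shift [0.1725 0.1377 0.0529] turn 0.672
```

View pics/open_scene.png

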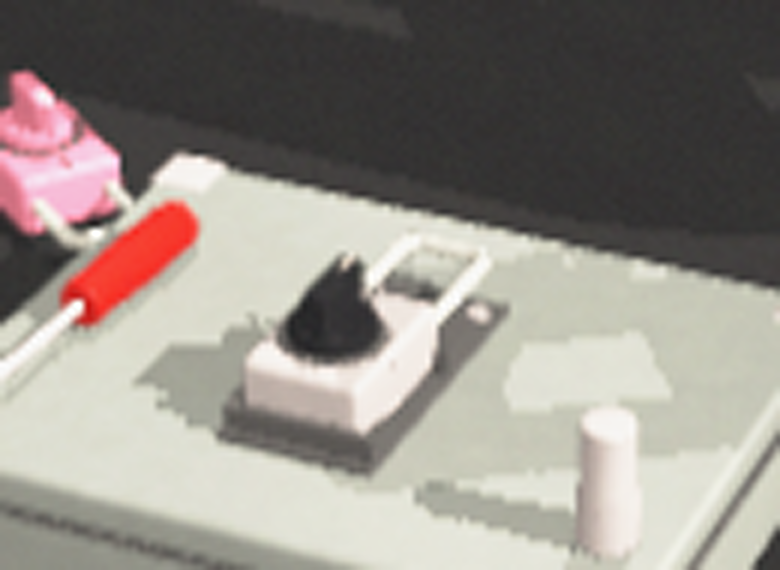

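The shackle is clearly drawn out (scene crop 440,265) and the block is still seated. Next I grip the block across its width.

Emit:
play_rows([
  [[0.172,0.138,0.0],0.17,100],
  [[0.172,0.138,0.0],0.34,100],
  [[0.172,0.138,0.0],0.51,100],
  [[0.172,0.138,0.0],0.67,100],
  [[0.172,0.138,0.03],0.67,100],
])

```text
time: 10.8
ee_pos: [0.6361, -0.0176, 0.2245]
ee_rot: [0.981, 0.192, 0.002, 0.001]
contact_force: [0.2, -0.5, -0.8]
finger_gap: 1.006
```

```bash
python3 go.py .6325 -.0181 .087 21.7
```

```text
t 10.8 pos [ 0.6361 -0.0176  0.2245] yaw 22.2 F [ 0.2 -0.5 -0.8] gap 1.006 q [-0.21  0.32  1.45  0.    1.37  0.97]
shift [-0.004  -0.0012  0.1375] turn 0.008
```

Emit:
play_rows([
  [[-0.001,0,0.02],0.005,100],
  [[-0.001,0,0.04],0.005,100],
  [[-0.001,0,0.05],0.005,100],
  [[-0.001,0,0.05],0.005,100],
])

```text
time: 11.3
ee_pos: [0.6315, -0.0194, 0.1729]
ee_rot: [0.982, 0.187, -0.001, -0.0]
contact_force: [-0.2, 0.7, -0.2]
finger_gap: 1.0
```

```bash
python3 go.py .6325 -.0181 .087 21.7
```

```text
t 11.3 pos [ 0.6315 -0.0194  0.1729] yaw 21.6 F [-0.2  0.7 -0.2] gap 1.0 q [-0.22  0.36  1.51  0.    1.28  0.98]
shift [ 0.0015 -0.0008  0.0859] turn -0.002
```

Emit:
play_rows([
  [[0.001,-0.001,0.03],0,100],
  [[0.001,-0.001,0.055],0,100],
  [[0.001,-0.001,0.075],0,100],
  [[0.001,-0.001,0.086],0,100],
  [[0.001,-0.001,0.086],0,100],
])

```text
time: 11.92
ee_pos: [0.6324, -0.0179, 0.0871]
ee_rot: [0.982, 0.187, -0.0, -0.0]
contact_force: [-0.3, 0.1, -0.1]
finger_gap: 1.003
```

Emit:
play_rows([
  [[0,0,0],0,50],
  [[0,0,0],0,0],
  [[0,0,0],0,0],
  [[0,0,0],0,0],
])

```text
time: 12.42
ee_pos: [0.6338, -0.0184, 0.0892]
ee_rot: [0.982, 0.187, 0.001, 0.001]
contact_force: [0.4, -1.1, 5.3]
finger_gap: 0.689
```

```bash
python3 go.py .6325 -.0181 .237 21.7
```

```text
t 12.43 pos [ 0.6338 -0.0184  0.0892] yaw 21.6 F [ 0.4 -1.1  5.3] gap 0.689 q [-0.22  0.46  1.56 -0.    1.12  0.98]
shift [-0.0008 -0.0005 -0.1478] turn -0.002
```

Emit:
play_rows([
  [[0,0,-0.008],0,0],
  [[0,0,-0.018],0,0],
  [[0,0,-0.03],0,0],
  [[0,0,-0.045],0,0],
  [[0,0,-0.06],0,0],
])

```text
time: 13.05
ee_pos: [0.6328, -0.0179, 0.1488]
ee_rot: [0.982, 0.187, 0.0, 0.0]
contact_force: [-0.1, -0.4, -7.4]
finger_gap: 0.687
```

```bash
python3 go.py .6325 -.0181 .237 21.7
```

```text
t 13.05 pos [ 0.6328 -0.0179  0.1488] yaw 21.6 F [-0.1 -0.4 -7.4] gap 0.687 q [-0.22  0.39  1.52  0.    1.23  0.98]
shift [-0.0003  0.0001 -0.0882] turn -0.002
```

Weight is 7.4 N, which matches the lock alone with nothing snagged.

Emit:
play_rows([
  [[0,0,-0.02],0,0],
  [[0,0,-0.042],0,0],
  [[0,0,-0.065],0,0],
  [[0,0,-0.082],0,0],
  [[0,0,-0.09],0,0],
])

```text
time: 13.68
ee_pos: [0.6332, -0.018, 0.2394]
ee_rot: [0.982, 0.187, 0.001, 0.0]
contact_force: [0.5, -0.5, -7.0]
finger_gap: 0.692
```

Emit:
play_rows([
  [[0,0,0],0,0],
  [[0,0,0],0,0],
  [[0,0,0],0,0],
  [[0,0,0],0,0],
])

```text
time: 14.18
ee_pos: [0.6324, -0.0179, 0.2368]
ee_rot: [0.982, 0.187, -0.001, -0.0]
contact_force: [0.8, -0.1, -6.7]
finger_gap: 0.684
```

```bash
python3 - <<'E'
from h import *
p=r.capture("scene"); save(p,"lift",(200,100,340,250),4); X=cloud(p)
for t in ("lock","shackle_bar","socket"): print(t,[(np.round(d["at"]).astype(int).tolist(),round(d["confidence"],2),X[int(d["at"][1]),int(d["at"][0])].round(3).tolist()) for d in r.recognise(t,p)[:4]])
E
python3 go.py .6325 -.0181 .237 21.7
```

```text
lock [([165, 206], 0.96, [0.747, -0.366, 0.045]), ([216, 187], 0.7, [0.56, -0.359, 0.041]), ([338, 311], 0.63, [0.72, 0.313, 0.042]), ([265, 169], 0.58, [0.654, -0.003, 0.267])]
shackle_bar [([184, 203], 0.51, [0.666, -0.397, 0.005]), ([363, 294], 0.5, [0.613, 0.299, 0.023]), ([221, 195], 0.37, [0.557, -0.339, 0.014])]
socket [([312, 240], 0.56, [0.641, 0.155, 0.122])]
t 14.38 pos [ 0.6326 -0.0179  0.2374] yaw 21.6 F [ 0.4 -0.1 -6.3] gap 0.689 q [-0.22  0.3   1.45  0.    1.39  0.98]
shift [-0.0002  0.0001  0.0004] turn -0.002
```

View pics/lift.png

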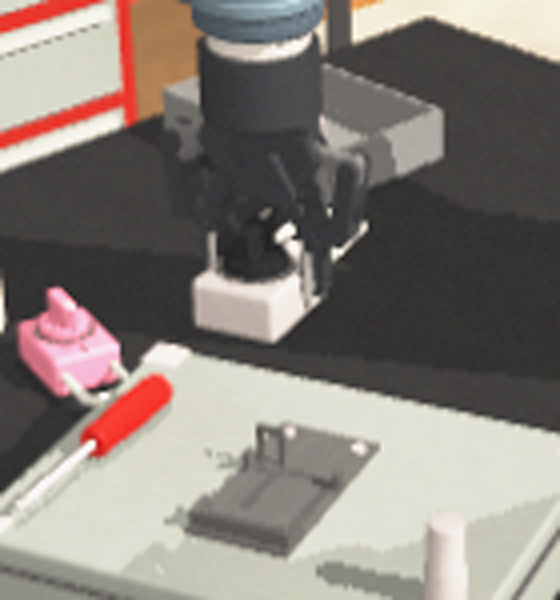

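The lock is held level at crop (245,300) with its shackle out. The hasp below is empty, and the socket and driver haven't moved.

```bash
python3 -c "
from station import r
print(r.hand_in())"
```

```text
the job is handed in; nothing more can be done
None
```

The job is handed in. The white lock on the lid is open and held level in the gripper, with its underside about 15 cm above the hasp seat.

**What I did:** I turned the dial one click (30°) clockwise to its mark and drew the shackle out by about 24 mm. Then I gripped the block across its width and lifted it straight up.

**Last checks:**
- **Grip and height:** the jaws closed to about 58.6 mm on the 60 mm block. The wrist carried a steady 6 to 7 N, about the lock's weight, and the lift was 150 mm.
- **Scene:** the last picture shows the lock level with its shackle out and the hasp empty. The socket and driver look unmoved. The arm never went near the sprayer or grease, and I did not recheck them.

**What went wrong or disagreed:**
- **Stray turn:** I sent an unintended clockwise turn while releasing the dial. A look afterwards put the bar at 19–20° against the lock's 21.7°, so the dial was still in its notch.
- **Shackle opening:** the 24 mm is the gripper's travel during the pull; I didn't measure it separately. In the last picture the finder found the held lock only as its fourth pick and did not find its shackle at all, so I judged the shackle by eye there.

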